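# Reset a tripped burn-in tester through its shuttered well

### The arm

A 6-joint arm with a two-finger parallel gripper is mounted at the origin on the work surface. World frame = base frame: x ahead of the robot, y to its left, z up, the work surface at z = 0. Lengths are in mm, angles in rad, forces in N, time in s.
With the tool pointing down it reaches from about 350 to 775 mm from the base axis. Payload 7.3 kg.
Tool frame: the origin (TCP) lies midway between the tips of the shut fingers; the grasp point (between the pads) lies 19 mm behind it; z points along the fingers, y is the direction in which the jaws open and shut (so a half turn about z gives the same grasp; the last joint's range is limited). The gripper opens to 92 mm and grips with 3 to 60 N. Pads are 19 mm wide; open, the fingers measure 130 mm over their backs; the gripper's body (75 mm by 190 mm) begins 47 mm behind the grasp point.
Start: joints at [1.008, 0.342, 1.524, -0, 1.275, -0.146], TCP at [212.527, 480.08, 226.741] pointing down, gripper open.
Joint ranges: [-2.53, 2.53], [-0.77, 2.02], [0.04, 2.7], [-1, 4.14], [0.28, 2.66], [-3.11, 3.11]. Speed limits (rad/s): [2.57, 2.57, 3.14, 3.14, 3.14, 3.14].

### API

Orientations are given as [roll, pitch, yaw] about the fixed x, y, z axes, in that order (R = Rz(yaw) Ry(pitch) Rx(roll)).
In Python, from plant import sensors, imaging, ticket gives the robot as it stands. The module is installed in compiled form; this text tells all that it offers.
- The arm moves only by the tool arm_command, never from a script. Its argument "increments" is one flat list of numbers, 5 for each row, row after row: the closure, from 0 (fully open) to 1 (shut), then the shift along the tool's x, y, z in mm, then the turn about the tool's z in degrees. In form: [hand, dx, dy, dz, spin, hand, dx, dy, dz, spin, ...]. A call has 1 to 20 rows; each row is the pose to reach, as a shift and turn from the pose commanded when the call began, along the tool's axes at that moment; what a row does not reach only later rows make up. A row lasts 1/8 s, in which the tool goes at most 62.5 mm and 10.7 degrees, less where a joint would pass 70% of its speed; a pose out of reach is approached as far as the arm can. A call with a gripper value outside its range is refused whole. The fingers move at their own pace and stop on an object; the grip force is fixed at half the most. Time passes only in rows, so rows that repeat a pose let the fingers close. It gives the time, the measured TCP pose, the force and the opening at its end, in the units of the state.
- sensors.get_obs(): the state, without advancing time (a new reading comes with each control period).
- imaging.capture(name): name is "scene" or "top" or "wrist"; returns the picture (384x512x3 uint8, blue, green, red); there is no depth.
- imaging.calibration(name): a dict with "fx", "fy", "cx", "cy" (pixels), "world_to_cam" (4x4, takes a point from world to camera coordinates); the wrist camera has in their place "hand_eye" (4x4, takes a point from camera to tool coordinates, whose origin is the TCP and whose axes are the flange's). Camera axes: x right, y down, z forward; pixel columns grow to the right and rows downward; lengths in mm; the calibration is good to about 2 mm. A picture is of the moment at which its call begins: read the wrist's pose just before it. calibration takes no time and is no camera call.
- ticket.close_job(): hands the job in, once; it reports no verdict.
The state is a dict: "time": time; "joint_positions": joint angles; "dq": joint speeds; "tau": joint torques, N m; "tool_pos": TCP position; "tcp_rot": TCP orientation; "contact_force": force on the tool from outside, world axes, zero at the start; "moment": the same for the moment, N m; "grip_width": finger opening in mm.
Only numpy, scipy, OpenCV 4.12 (cv2) and the standard library are available. Lean on these libraries where they do the work, as an engineer would, in place of code of your own. Each camera call takes 0.05 s, during which the arm holds its last target. There are 200 camera calls.

### The job

The test box with the red lug has tripped. With the fingertips, push its shutter fully open, press the sunken red reset key all the way down in its well and hold it there a moment, then let it spring up and push the shutter fully shut again. Do not pinch or force the shutter, do not lift the box or shove it about, and leave the box with the blue lug and everything else on the bench alone.

Things in the scene. Friction and masses are not known exactly. Their poses are not given: they have to be found in the camera images.
- red_tester: the test box to reset; a beige bench instrument, a box 130 (x) x 180 (y) x 75 (z) mm, 3 kg, standing loose on the bench on its underside. Origin: centre of the underside, z up; its top face is at local z = 75 mm. A round blind well, 51 mm across and 30 mm deep, opens in the top face at local x = 0, y = -42 mm. A small lamp marks the +x, +y corner of the top.
- red_well (a point): centre of the mouth of the red box's well, in the plane of its top face, 75 mm above the bench; its axes are the box's
- red_shutter (a joint): sliding metal shutter on top of the red box, in low rails along the box's local y; value in m, 0 = fully shut over the well, 0.060 = fully open (slid towards the box's local +y; the well is then wholly uncovered). About 1.5 N of friction, stays where it is left, stops at both ends. Plate 64 (x) x 60 (y) x 4 mm, its top 4 mm above the box's top face; the two rails at its sides stand 6 mm above the top face, with 66 mm between them
- red_lug (a point): centre of the upper face of the red plastic lug that stands on the middle of the red box's shutter; lug 44 (box x) x 10 (box y) x 16 mm high, from 4 to 20 mm above the box's top face; this point is 20 mm above the top face. At shutter value 0 it is straight above the well's centre, and it moves with the shutter towards the box's local +y
- red_key (a joint): round red key, 30 mm across, sunk in the red box's well; value in m, 0 = up, 0.006 = fully down. It is sprung: 1.5 N starts it, 5 N holds it fully down, and it springs back when released. Up, its upper face lies 20 mm below the box's top face, and it stands 10 mm above the well's floor
- red_key_top (a point): centre of the red key's upper face; goes down with the key
- blue_tester: the second test box, to be left alone; the same size, shape and axes as the first box, apart from its blue lug and blue key. Origin: centre of the underside
- blue_shutter (a joint): sliding metal shutter on top of the blue box, in low rails along the box's local y; value in m, 0 = fully shut over the well, 0.060 = fully open (slid towards the box's local +y; the well is then wholly uncovered). About 1.5 N of friction, stays where it is left, stops at both ends. Plate 64 (x) x 60 (y) x 4 mm, its top 4 mm above the box's top face; the two rails at its sides stand 6 mm above the top face, with 66 mm between them
- blue_lug (a point): centre of the upper face of the blue plastic lug that stands on the middle of the blue box's shutter; lug 44 (box x) x 10 (box y) x 16 mm high, from 4 to 20 mm above the box's top face; this point is 20 mm above the top face. At shutter value 0 it is straight above the well's centre, and it moves with the shutter towards the box's local +y
- blue_key (a joint): round blue key, 30 mm across, sunk in the blue box's well; value in m, 0 = up, 0.006 = fully down. It is sprung: 1.5 N starts it, 5 N holds it fully down, and it springs back when released. Up, its upper face lies 20 mm below the box's top face, and it stands 10 mm above the well's floor
- cup: orange open screw cup, 64 mm across and 50 mm high, standing beyond the boxes; origin at the centre of its underside; bystander
- driver: screwdriver with a yellow handle, 170 mm long, up to about 30 mm thick, lying crosswise on the bench between the robot and the boxes; its own x axis runs along it; bystander
Not all that is in view belongs to the job. Leave any black look-alike of the red_tester alone.

How it is judged:
By the outcome, as a careful person would: the job done as asked, in the order asked, and still so for the second after the job is handed in, with the robot touching nothing.
It also fails if it takes over 48 s, if anything falls off the work surface, if the arm or the gripper's body presses on something with over 40 N, if the wrist force passes 120 N, or if a joint passes its speed limit or range.

## Working session

There is one attempt and no reset: what is moved stays moved. The work goes in short steps, Python scripts to look and compute and a tool call to move; the robot and the scene stay as the last step left them, time stands still between calls to the robot, and variables do not carry over. Pictures are saved under pics/ and viewed, about 8 in all and at most 12, crops included, and the job is handed in when it is done.

Besides the shell and the picture viewer there is one more tool, called after "Request:" in YAML: its name, and indented under it one key for each argument. arm_command: Moves the arm, as the interface text tells. Its arguments: {"type":"object","properties":{"increments":{"type":"array","items":{"type":"number"}}},"required":["increments"]}

```bash
mkdir -p pics
python3 - <<'E'
from plant import sensors, imaging
import cv2,numpy as np
print(sensors.get_obs())
for n in("top","scene"):
    im=imaging.capture(n); cv2.imwrite(f"pics/{n}0.png",im)
    print(n,imaging.calibration(n))
print(imaging.calibration("wrist"))
E
```

```text
{'time': 0.0, 'joint_positions': array([ 1.00800839e+00,  3.42729107e-01,  1.52497110e+00, -4.46441533e-06,
        1.27538003e+00, -1.45968399e-01]), 'dq': array([ 0.00052319,  0.00051921, -0.0009467 ,  0.00031049, -0.00066335,
       -0.00066843]), 'tau': array([ 1.79928534e-04, -4.31236553e+01, -2.44225860e+01,  7.17364834e-02,
        5.58151701e-02, -1.13323679e-04]), 'tool_pos': array([212.30913758, 479.74012787, 226.0576628 ]), 'tcp_rot': array([-3.14012026e+00, -2.12146881e-04,  2.72477426e+00]), 'contact_force': array([-0.32962631, -0.16933369,  0.24102365]), 'moment': array([ 0.02367677,  0.00374137, -0.01801335]), 'grip_width': 91.70538122964045}
top {'fx': 380.7855351341636, 'fy': 380.7855351341636, 'cx': 254.64964366477915, 'cy': 192.70118252592238, 'world_to_cam': array([[ 2.68193897e-02, -9.99634637e-01,  3.36346908e-03,
        -3.38896690e+00],
       [-9.86018680e-01, -2.70073475e-02, -1.64431643e-01,
         5.58317695e+02],
       [ 1.64462404e-01,  1.09351297e-03, -9.86382746e-01,
         1.08323853e+03],
       [ 0.00000000e+00,  0.00000000e+00,  0.00000000e+0
[... 252 characters left out ...]
9025492e-01, -1.41945249e-01, -7.10700653e-01,
        -3.21022704e+02],
       [-6.93723561e-01,  1.54622549e-01, -7.03448283e-01,
         1.42144706e+03],
       [ 0.00000000e+00,  0.00000000e+00,  0.00000000e+00,
         1.00000000e+00]])}
{'fx': 337.4767952628098, 'fy': 337.4767952628098, 'cx': 256.8274526512163, 'cy': 189.00219633545564, 'hand_eye': array([[ 8.68047146e-04, -9.57165134e-01, -2.89541279e-01,
         7.79501494e+01],
       [ 9.99998810e-01,  1.20018948e-03, -9.69579932e-04,
        -1.61814208e+00],
       [ 1.27555250e-03, -2.89540093e-01,  9.57165037e-01,
        -1.58549727e+02],
       [ 0.00000000e+00,  0.00000000e+00,  0.00000000e+00,
         1.00000000e+00]])}
```

View pics/top0.png

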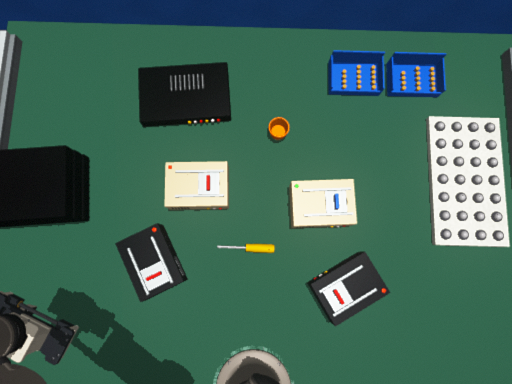

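View pics/scene0.png

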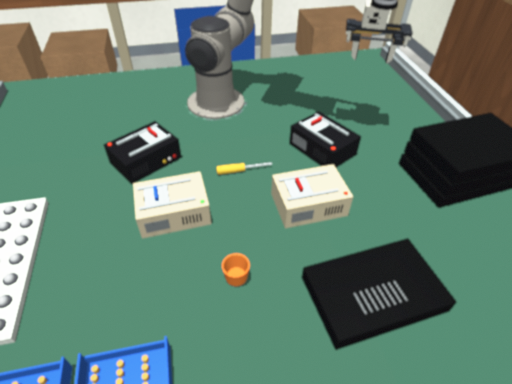

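The top view shows four boxes with lugs:
- The beige box with a red lug at (208,183).
- The beige box with a blue lug at (337,201).
- Two black look-alikes with red lugs at (152,275) and (338,297).

The target is the beige box with the red lug. Its red lamp at (170,167) marks the +x,+y corner, so the yaw is about 0. I'll confirm it in an enlarged crop and measure.

```bash
cat > h.py <<'E'
import numpy as np, cv2
from scipy.spatial.transform import Rotation as R
from plant import sensors, imaging
def cast(name,uv,z,obs=None):
    c=imaging.calibration(name)
    if name=="wrist":
        T=np.eye(4);T[:3,:3]=R.from_euler('xyz',obs['tcp_rot']).as_matrix();T[:3,3]=obs['tool_pos'];M=T@c['hand_eye']
    else: M=np.linalg.inv(c['world_to_cam'])
    uv=np.atleast_2d(np.asarray(uv,float))
    d=np.c_[(uv[:,0]-c['cx'])/c['fx'],(uv[:,1]-c['cy'])/c['fy'],np.ones(len(uv))]@M[:3,:3].T
    o=M[:3,3]; return o+d*((z-o[2])/d[:,2])[:,None]
def red(im):
    h=cv2.cvtColor(im,cv2.COLOR_BGR2HSV)
    return (((h[...,0]<8)|(h[...,0]>172))&(h[...,1]>150)&(h[...,2]>90)).astype(np.uint8)*255
def blobs(m,amin=4):
    n,l,s,c=cv2.connectedComponentsWithStats(m)
    return [(c[i].round(1).tolist(),int(s[i,4])) for i in range(1,n) if s[i,4]>=amin]
E
python3 - <<'E'
from h import *
im=cv2.imread("pics/top0.png")
for c,a in blobs(red(im)): print("red",c,a,cast("top",c,95)[0].round(1))
h=cv2.cvtColor(im,cv2.COLOR_BGR2HSV)
m=((h[...,0]>12)&(h[...,0]<35)&(h[...,1]>20)&(h[...,1]<130)&(h[...,2]>170)).astype(np.uint8)*255
m=cv2.morphologyEx(m,cv2.MORPH_CLOSE,np.ones((9,9)))
for c in cv2.findContours(m,cv2.RETR_EXTERNAL,cv2.CHAIN_APPROX_NONE)[0]:
    if cv2.contourArea(c)>1000:
        p=cast("top",c[:,0],75)[:,:2].astype(np.float32); print(cv2.minAreaRect(c),cv2.minAreaRect(p))
cv2.imwrite("pics/crop.png",cv2.resize(im[120:310,110:400],None,fx=2.7,fy=2.7,interpolation=cv2.INTER_CUBIC))
E
```

```text
red [218.0, 119.7] 7 [763.8 124.8  95. ]
red [200.9, 120.9] 8 [758.7 174.7  95. ]
red [208.0, 182.5] 42 [575.9 145.3  95. ]
red [153.9, 229.1] 18 [439.5 289.8  95. ]
red [153.0, 275.7] 43 [312.5 283.4  95. ]
red [314.8, 277.8] 5 [ 318.6 -159.1   95. ]
red [383.2, 290.1] 17 [ 290.8 -345.5   95. ]
red [338.3, 296.5] 50 [ 270.7 -223.    95. ]
((323.61529541015625, 202.22802734375), (45.25686264038086, 63.74506759643555), 87.95458984375) ((531.6506958007812, -187.1353759765625), (131.3922576904297, 180.92132568359375), 3.5938539505004883)
((195.8259735107422, 183.7317657470703), (44.46818161010742, 62.39781188964844), 89.02897644042969) ((575.7333984375, 182.95738220214844), (131.28880310058594, 180.80882263183594), 2.5844340324401855)
```

View pics/crop.png

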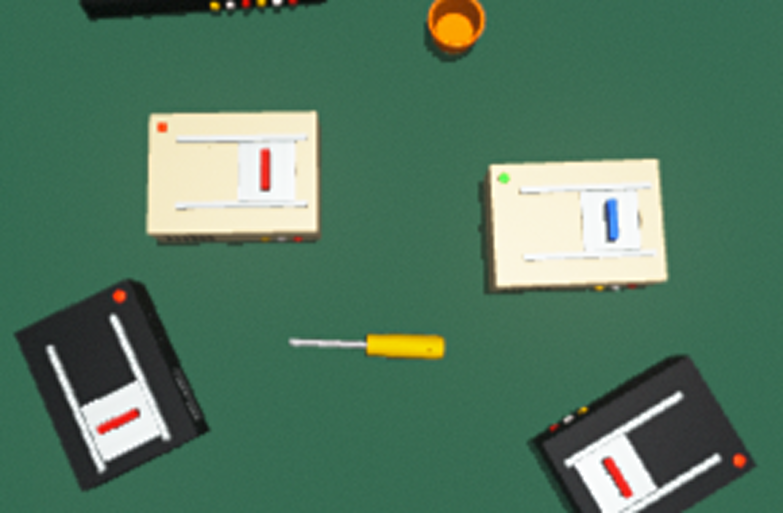

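The crop confirms it. The beige box with the red lug spans about (150-318, 112-240) in the crop, its shutter is near shut, and the lamp is at the top left. By my measurement its centre is about (576,183), yaw about +2.6°, and the well about (577.6,141). I'm moving to the -y side of the lug with the fingers shut and will look from there.

Request:
arm_command:
  increments: [1,-20,-8,3,-2,1,-58,-24,9,-5,1,-107,-44,16,-8,1,-161,-66,25,-11,1,-215,-88,33,-14,1,-268,-111,41,-17,1,-322,-133,49,-20,1,-376,-155,57,-22,1,-425,-175,66,-24,1,-459,-189,71,-26,1,-478,-197,74,-26.5,1,-488,-201,76,-26.5,1,-488,-201,76,-26.5]

```text
time: 1.72
tool_pos: [577.1, 99.1, 150.5]
tcp_rot: [3.141, -0.001, -3.096]
contact_force: [-0.7, 0.2, 1.1]
grip_width: 0.0
```

```bash
cat > look.py <<'E'
from h import *
import sys
o=sensors.get_obs(); im=imaging.capture("wrist"); cv2.imwrite(f"pics/{sys.argv[1]}.png",im)
print(o['time'],o['tool_pos'].round(1),o['tcp_rot'].round(4),o['contact_force'].round(2),o['grip_width'])
m=red(im)
for c,a in blobs(m,40):
    print("red",c,a,"z95",cast("wrist",c,95,o)[0].round(1),"z55",cast("wrist",c,55,o)[0].round(1))
cs=cv2.findContours(m,cv2.RETR_EXTERNAL,cv2.CHAIN_APPROX_NONE)[0]
for c in cs:
    if cv2.contourArea(c)>200: print(cv2.minAreaRect(c), "rect at z95:",cv2.minAreaRect(cast("wrist",c[:,0],95,o)[:,:2].astype(np.float32)))
E
python3 look.py w1
```

```text
1.725 [577.1  99.1 150.5] [ 3.1413e+00 -6.0000e-04 -3.0962e+00] [-0.66  0.16  1.12] 0.012092908144709124
red [278.8, 103.3] 43 z95 [507.4 107.6  95. ] z55 [509.1 110.2  55. ]
red [323.8, 205.5] 914 z95 [572.6 142.2  95. ] z55 [586.4 151.2  55. ]
((323.71063232421875, 206.05076599121094), (15.531856536865234, 62.41241455078125), 4.085616588592529) rect at z95: ((573.540771484375, 142.17576599121094), (44.293148040771484, 10.310832977294922), 2.1471211910247803)
```

View pics/w1.png

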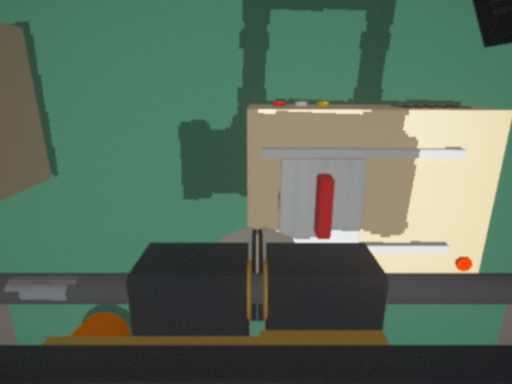

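The wrist view shows the lug at (324,205), shutter shut, and the fingertips near (258,235). The measured yaw of the lug is about 2.1-2.6°. Next I'll check the finger shape in the scene view.

Run:
```python
from h import *
o=sensors.get_obs(); im=imaging.capture("scene"); c=imaging.calibration("scene")
P=c['world_to_cam']@np.r_[o['tool_pos'],1]; u=c['fx']*P[0]/P[2]+c['cx']; v=c['fy']*P[1]/P[2]+c['cy']; print(u,v,c['fx']/P[2])
x0,y0=int(u-50),int(v-60); print(x0,y0)
cv2.imwrite("pics/s1.png",cv2.resize(im[y0:y0+90,x0:x0+120],None,fx=6.5,fy=6.5,interpolation=cv2.INTER_CUBIC))
```

```text
284.06762950297815 168.78314532914774 0.40263169712776864
234 108
```

View pics/s1.png

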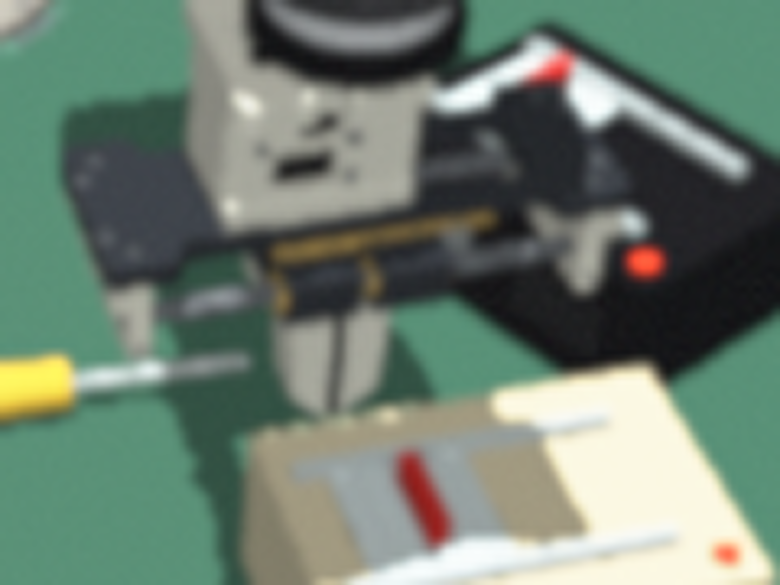

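The scene crop shows tapered fingers about 38 mm across when shut, with the tip near (330,410), about level with the rail on the -y side of the lug. There's clearance to descend, so I'll start pushing.

Request:
arm_command:
  increments: [1,0,0,10,0,1,0,0,25,0,1,0,0,40,0,1,0,0,55,0,1,0,0,63,0,1,0,0,66,0,1,0,4,66,0,1,0,8,66,0,1,0,12,66,0,1,0,16,66,0,1,0,20,66,0,1,0,25,66,0,1,0,30,66,0,1,0,35,66,0,1,0,40,66,0,1,0,45,66,0,1,0,45,66,0]

```text
time: 3.95
tool_pos: [575.3, 144.3, 84.7]
tcp_rot: [3.141, 0.0, -3.096]
contact_force: [-1.2, -0.6, -0.1]
grip_width: 0.3
```

```bash
python3 look.py w2
```

```text
3.95 [575.3 144.3  84.7] [ 3.1411e+00  2.0000e-04 -3.0955e+00] [-1.19 -0.6  -0.11] 0.26802457118523526
red [213.8, 107.5] 69 z95 [506.  120.8  95. ] z55 [508.5 116.   55. ]
red [231.0, 219.6] 231 z95 [557.1 129.5  95. ] z55 [573.4 126.9  55. ]
red [296.4, 223.4] 653 z95 [557.6 160.5  95. ] z55 [574.  166.2  55. ]
red [452.8, 318.4] 145 z95 [606.7 245.8  95. ] z55 [636.4 274.6  55. ]
((296.0, 224.0), (36.0, 20.0), 90.0) rect at z95: ((558.0885009765625, 160.33303833007812), (18.582975387573242, 9.54206657409668), 4.120927333831787)
```

View pics/w2.png

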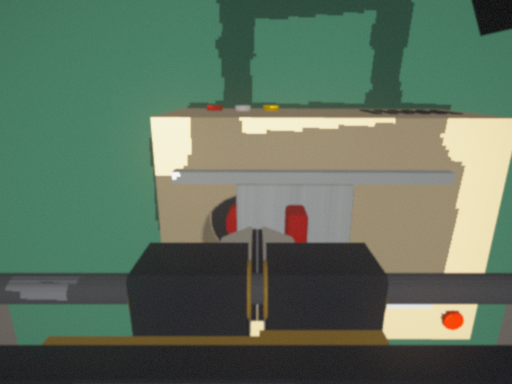

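The wrist view shows the shutter about a third open, with the lug at (296,223) and the key edge at (231,220). The contact force is tiny. I'll keep pushing to near the stop.

Request:
arm_command:
  increments: [1,0,5,0,0,1,0,10,0,0,1,0,15,0,0,1,0,20,0,0,1,0,25,0,0,1,0,30,0,0,1,0,34,0,0,1,0,37,0,0,1,0,39,0,0,1,0,39,0,0]

```text
time: 5.25
tool_pos: [573.6, 181.5, 84.7]
tcp_rot: [-3.14, -0.0, -3.096]
contact_force: [0.5, -7.4, 0.4]
grip_width: 0.2
```

Request:
arm_command:
  increments: [1,0,0.5,0,0,1,0,1,0,0,1,0,1,0,0]

```text
time: 5.62
tool_pos: [573.6, 181.6, 84.7]
tcp_rot: [-3.139, -0.0, -3.096]
contact_force: [0.7, -9.8, 2.1]
grip_width: 0.4
```

Request:
arm_command:
  increments: [1,0,0.5,0,0,1,0,1,0,0,1,0,1,0,0]

```text
time: 6.0
tool_pos: [573.6, 181.8, 84.7]
tcp_rot: [-3.137, -0.001, -3.096]
contact_force: [-1.2, -13.2, 1.4]
grip_width: 0.6
```

The stop is reached: the force rises to 13 N with no motion. I'll back off, rise over the well and look.

Request:
arm_command:
  increments: [1,0,-4,0,0,1,0,-8,0,0,1,0,-14,-10,0,1,0,-24,-25,0,1,0,-34,-40,0,1,0,-40,-53,0,1,0,-43,-62,0,1,0,-43,-66,0,1,0,-43,-66,0,1,0,-43,-66,0]

```text
time: 7.25
tool_pos: [575.1, 141.9, 150.2]
tcp_rot: [3.142, -0.001, -3.096]
contact_force: [-0.1, 0.2, -0.1]
grip_width: 0.2
```

```bash
python3 look.py w3
python3 - <<'E'
from h import *
o=sensors.get_obs(); im=cv2.imread("pics/w3.png")
h=cv2.cvtColor(im,cv2.COLOR_BGR2HSV)
cs=cv2.findContours(red(im),cv2.RETR_EXTERNAL,cv2.CHAIN_APPROX_NONE)[0]
for c in cs:
    if cv2.contourArea(c)>200:
        p=cast("wrist",c[:,0],55,o)[:,:2].astype(np.float32); print("z55 circ",cv2.minEnclosingCircle(p),cv2.fitEllipse(p), "tool dxy", )
E
```

```text
7.25 [575.1 141.9 150.2] [ 3.1415e+00 -1.0000e-03 -3.0955e+00] [-0.06  0.21 -0.11] 0.15154917210549035
red [506.3, 5.9] 50 z95 [445.7 275.9  95. ] z55 [436.2 302.   55. ]
red [254.2, 191.1] 1095 z95 [562.5 137.8  95. ] z55 [574.8 138.   55. ]
red [341.0, 205.8] 934 z95 [570.  196.4  95. ] z55 [583.7 207.6  55. ]
((340.7482604980469, 206.52069091796875), (16.359960556030273, 61.536705017089844), 4.763641834259033) rect at z95: ((571.1278076171875, 196.31272888183594), (43.52276611328125, 10.817093849182129), 2.2734715938568115)
((254.0, 191.0), (36.0, 36.0), 90.0) rect at z95: ((562.599853515625, 137.61782836914062), (24.963680267333984, 23.97303009033203), 2.714724540710449)
z55 circ ((585.0423583984375, 207.45440673828125), 26.382230758666992) ((583.7196655273438, 207.61473083496094), (12.878971099853516, 64.45514678955078), 93.77777099609375) tool dxy
z55 circ ((574.9232788085938, 137.76454162597656), 15.360127449035645) ((575.0243530273438, 137.94921875), (28.72711944580078, 29.971895217895508), 89.3644790649414) tool dxy
```

View pics/w3.png

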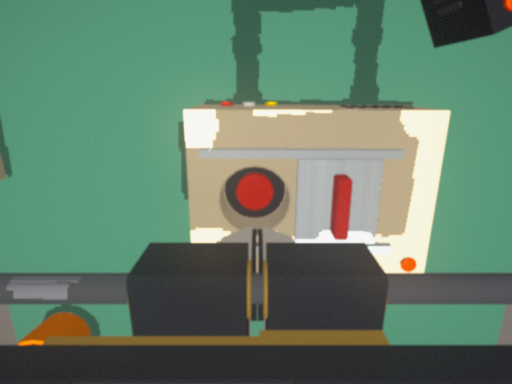

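The wrist view shows the well wholly uncovered, with the key at (254,191), about (575,138). The lug is at (341,206), at the open stop. I'll centre over the key and go down.

Request:
arm_command:
  increments: [1,0,-1,8,0,1,0,-2,22,0,1,0,-3,38,0,1,0,-3.4,54,0,1,0,-3.4,66,0,1,0,-3.4,75,0,1,0,-3.4,82,0,1,0,-3.4,87,0,1,0,-3.4,90,0,1,0,-3.4,91,0,1,0,-3.4,91,0]

```text
time: 8.68
tool_pos: [575.7, 138.3, 59.9]
tcp_rot: [3.141, 0.0, -3.096]
contact_force: [1.0, 0.3, -0.2]
grip_width: 0.8
```

Request:
arm_command:
  increments: [1,0,0,2,0,1,0,0,4,0,1,0,0,6,0,1,0,0,8,0,1,0,0,9,0,1,0,0,9,0,1,0,0,9,0]

```text
time: 9.55
tool_pos: [575.6, 138.3, 50.9]
tcp_rot: [3.142, 0.0, -3.096]
contact_force: [-0.7, -0.1, 3.6]
grip_width: 0.7
```

Request:
arm_command:
  increments: [1,0,0,1,0,1,0,0,2,0,1,0,0,3,0,1,0,0,3,0]

```text
time: 10.05
tool_pos: [575.7, 138.3, 49.1]
tcp_rot: [3.142, 0.001, -3.096]
contact_force: [-5.2, -1.7, 15.0]
grip_width: 0.1
```

Request:
arm_command:
  increments: [1,0,0,1,0,1,0,0,1,0,1,0,0,1,0,1,0,0,1,0,1,0,0,1,0]

```text
time: 10.68
tool_pos: [575.7, 138.3, 49.0]
tcp_rot: [3.142, 0.001, -3.096]
contact_force: [-7.2, -1.1, 20.4]
grip_width: 0.7
```

The key has bottomed at z = 49.0, just as predicted, with 15-20 N. I'll hold a little longer, then rise and go over to the far side of the lug.

Request:
arm_command:
  increments: [1,0,0,0,0,1,0,0,0,0,1,0,0,0,0,1,0,0,0,0,1,0,0,-4,0,1,0,0,-10,0,1,0,0,-20,0,1,0,0,-36,0,1,0,0,-54,0,1,0,0,-70,0,1,0,10,-78,0,1,0,28,-82,0,1,0,52,-82,0,1,0,78,-82,0,1,0,98,-82,0,1,0,108,-80,0,1,0,110,-78,0,1,0,110,-78,0]

```text
time: 12.92
tool_pos: [570.4, 247.7, 124.3]
tcp_rot: [-3.141, -0.001, -3.096]
contact_force: [-0.0, -0.0, 0.2]
grip_width: 0.2
```

```bash
python3 look.py w4
```

```text
12.925 [570.4 247.7 124.3] [-3.1412e+00 -8.0000e-04 -3.0962e+00] [-0.05 -0.02  0.15] 0.19559679918357317
red [81.6, 104.5] 51 z95 [505.2 147.9  95. ] z55 [508.  127.8  55. ]
red [106.2, 202.4] 1283 z95 [560.9 156.6  95. ] z55 [575.5 138.3  55. ]
red [179.1, 214.4] 1010 z95 [566.4 199.4  95. ] z55 [582.3 190.2  55. ]
((178.88290405273438, 214.0677032470703), (56.502384185791016, 18.3904972076416), 86.53176879882812) rect at z95: ((566.6333618164062, 199.313720703125), (35.641319274902344, 10.910656929016113), 2.537484645843506)
((105.75, 202.75), (41.719295501708984, 36.76955032348633), 45.0) rect at z95: ((561.3016357421875, 156.39698791503906), (23.734859466552734, 23.896526336669922), 44.91462326049805)
```

View pics/w4.png

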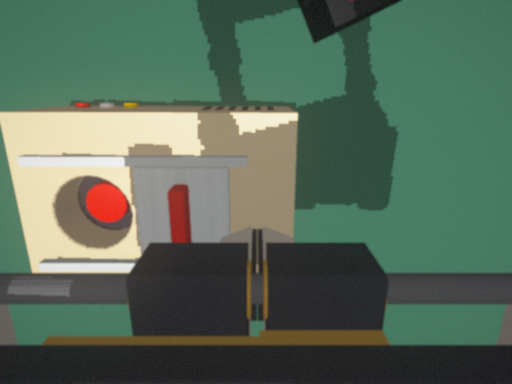

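The key has sprung back up at (106,202), the lug is at (179,214), about y = 198, and the box hasn't moved. I'll descend behind the lug and push it shut.

Request:
arm_command:
  increments: [1,0,0,10,0,1,0,0,22,0,1,0,0,33,0,1,0,0,39,0,1,0,0,40,0,1,0,-5,40,0,1,0,-11,40,0,1,0,-17,40,0,1,0,-22,40,0,1,0,-26,40,0,1,0,-30,40,0,1,0,-35,40,0,1,0,-40,40,0,1,0,-45,40,0,1,0,-50,40,0]

```text
time: 14.85
tool_pos: [572.8, 198.0, 84.8]
tcp_rot: [3.141, 0.0, -3.096]
contact_force: [0.2, 2.0, 0.4]
grip_width: 0.6
```

Request:
arm_command:
  increments: [1,0,-5,0,0,1,0,-10,0,0,1,0,-15,0,0,1,0,-20,0,0,1,0,-25,0,0,1,0,-30,0,0,1,0,-34,0,0,1,0,-37,0,0,1,0,-39,0,0,1,0,-40,0,0,1,0,-40,0,0]

```text
time: 16.23
tool_pos: [574.6, 158.7, 84.8]
tcp_rot: [3.141, 0.0, -3.096]
contact_force: [-0.9, 3.4, 0.8]
grip_width: 0.1
```

Request:
arm_command:
  increments: [1,0,-1,0,0,1,0,-2,0,0,1,0,-2,0,0]

```text
time: 16.6
tool_pos: [574.7, 158.1, 85.0]
tcp_rot: [3.139, 0.001, -3.096]
contact_force: [-1.3, 10.2, 1.8]
grip_width: 0.1
```

Request:
arm_command:
  increments: [1,0,-0.5,0,0,1,0,-1,0,0,1,0,-1,0,0]

```text
time: 16.98
tool_pos: [574.7, 157.8, 85.1]
tcp_rot: [3.138, 0.001, -3.096]
contact_force: [-2.3, 11.9, 1.7]
grip_width: 0.5
```

Request:
arm_command:
  increments: [1,0,4,0,0,1,0,9,-2,0,1,0,16,-12,0,1,0,18,-30,0,1,0,10,-50,0,1,0,-5,-65,0,1,0,-20,-65,0,1,0,-40,-65,0,1,0,-55,-65,0,1,0,-57,-65,0,1,0,-57,-65,0]

```text
time: 18.35
tool_pos: [577.3, 98.2, 149.4]
tcp_rot: [3.141, -0.0, -3.096]
contact_force: [-0.5, 0.4, 0.1]
grip_width: 0.9
```

```bash
python3 look.py w5
```

```text
18.35 [577.3  98.2 149.4] [ 3.1413e+00 -5.0000e-04 -3.0965e+00] [-0.5   0.43  0.12] 0.9324742438085737
red [279.9, 102.6] 43 z95 [507.1 107.3  95. ] z55 [508.7 110.   55. ]
red [317.6, 205.9] 893 z95 [572.9 136.9  95. ] z55 [586.8 145.2  55. ]
((317.3982238769531, 206.52658081054688), (14.966775894165039, 63.25957107543945), 3.814074993133545) rect at z95: ((573.9495239257812, 136.97850036621094), (44.79718017578125, 9.894098281860352), 2.54785418510437)
```

View pics/w5.png

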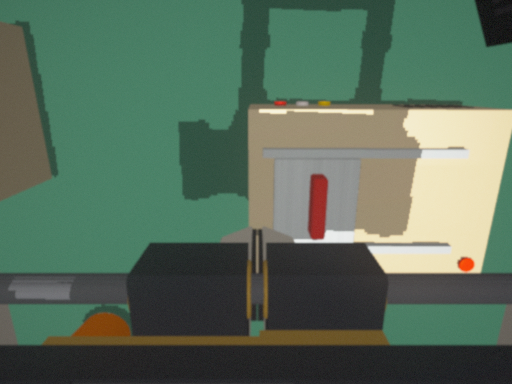

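The wrist view shows the shutter covering the well, with the lug at (317,206), about y = 137, over the key's y of about 138. It started about 5 mm ajar. The box is where it was. I'll do a last numeric check from the top camera, then hand in.

Run:
```python
from h import *
from plant import ticket
a=cv2.imread("pics/top0.png"); im=imaging.capture("top")
print(blobs(red(a)));print(blobs(red(im)))
print(sensors.get_obs()['time'],ticket.close_job())
```

```text
[([218.0, 119.7], 7), ([200.9, 120.9], 8), ([208.0, 182.5], 42), ([153.9, 229.1], 18), ([153.0, 275.7], 43), ([314.8, 277.8], 5), ([383.2, 290.1], 17), ([338.3, 296.5], 50)]
[([218.0, 119.5], 6), ([200.8, 120.4], 5), ([170.2, 167.2], 4), ([210.0, 188.0], 9), ([153.9, 229.1], 18), ([153.2, 275.7], 44), ([314.8, 277.8], 5), ([383.2, 290.1], 17), ([338.4, 296.5], 49)]
the job is handed in; nothing more can be done
18.45 None
```

The red box is reset and the job was handed in at about 18.5 s; no verdict is reported. Using the shut fingertips I did three things:
- **Opened the shutter:** I pushed it to its open stop, with about 13 N at the stop.
- **Pressed the key:** it went all the way down, with the fingertip at z = 49.0 mm as predicted. I held it there for about 1 s at 15–20 N, and the camera then showed it sprung back up.
- **Shut the shutter:** I pushed it to its shut stop, with about 12 N at the stop.

**Last checks that agreed**
- In the last wrist view the lug is at y ≈ 137 mm, over the key at about 138 mm. The shutter had started about 5 mm ajar.
- The red box moved less than 0.5 mm overall, judged by a red connector on its side.
- The black boxes' red lugs are where they were. The hand was clear, with no contact force.

**Checks that disagreed or were partial**
- The top camera and wrist camera put the well about 3 mm apart; I used the wrist camera.
- The closing contact came about 3 mm earlier than I predicted. The two stop contacts match a full 60 mm of travel if the fingers are slightly thicker than I assumed.
- In the last top view the arm partly hid the red lug, so that view could not confirm the shutter.
- I did not re-measure the blue box, cup or screwdriver after the job.

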